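# Start the last captive screw of a filter holder

### The job

The round steel filter holder on the bench has three black-handled captive screws on its lid; two are already home and one still stands up on its spring. Take the one that stands up, press it down and, keeping it pressed, turn it clockwise to its stop so that it catches and stays down when you let go. Leave the other two screws done up.

Things in the scene. Friction and masses are not known exactly. Their poses are not given: they have to be found in the camera images.
- screw_grip (a point): The screw that stands up: centre of its black bar grip, 40 mm long (point x), 12 thick (y), 22 tall (z up), 112 mm over the bench at first; moves with the screw. Below it a 20 mm wide hub, 6 high. Lid: 136 mm wide, top 75 mm over the bench, fixed; 12 mm high inlet in its middle; three screws 52 mm from the middle, 90 apart. A tall oven fills the right: y below -0.46, x beyond 0.3.
- screw_press (a joint): How far that screw is pressed straight down, m: 0 at first, hard stop at 0.015. A spring pushes it up, about 2 N at first, 7 N at 0.013. It can be turned home only while pressed beyond 0.0105: press it about 0.013 and hold it there while turning. Once turned it is caught and, let go, rises only to 0.0105 (bar centre about 102 mm over the bench).
- screw_turn (a joint): Angle of that screw about the vertical, rad, growing clockwise seen from above: -0.1 to 0.1 at first, hard stop at 1.4. It turns lightly (0.04 Nm) and stays where it is left. Pressed down and turned beyond about 1.05 it is safely caught.
- second_turn (a joint): Angle of the second of the three identical screws of the same filter holder, already home (its bar centre 27 mm over the lid) and to be left so: about 1.25 rad as found, less if it is unscrewed (anticlockwise).
- third_turn (a joint): Angle of the third of the three identical screws of the same filter holder, already home (its bar centre 27 mm over the lid) and to be left so: about 1.25 rad as found, less if it is unscrewed (anticlockwise).

How it is judged:
On the way:
1. the standing screw is pressed down, not yet turned (height (world z) of screw_grip below 0.102 m and value of joint screw_turn below 0.7 rad), for 0.05 s.
At the end, for the whole second after the job is handed in: The screw that stood up is turned clockwise by at least 1.05 rad (60 degrees) and stays down by itself, its bar's centre less than 104 mm over the bench; the other two screws are still turned home (over 1.05 rad) (height (world z) of screw_grip below 0.104 m and value of joint each of screw_turn, second_turn, third_turn above 1.05 rad); the robot touches nothing.
It fails at once if one of the other two screws is unscrewed (not (value of joint second_turn above 1.05 rad) or not (value of joint third_turn above 1.05 rad)).
It also fails if it takes over 37 s, if anything falls off the work surface, if the arm or the gripper's body presses on something with over 40 N, if the wrist force passes 120 N, or if a joint passes its speed limit or range.

### The arm

A 6-joint arm with a two-finger parallel gripper is mounted at the origin on a cart in front of the work surface, level with it; the furniture and walls round the work are solid. World frame = base frame: x ahead of the robot, y to its left, z up, the work surface at z = 0. Lengths are in m, angles in rad, forces in N, time in s.
With the tool pointing down it reaches from about 0.35 to 0.85 m from the base axis. Payload 8.1 kg.
Tool frame: the origin (TCP) lies midway between the tips of the shut fingers; the grasp point (between the pads) lies 19 mm behind it; z points along the fingers, x is the direction in which the jaws open and shut, and the axes are right-handed (so a half turn about z gives the same grasp; the last joint's range is limited). The gripper opens to 93 mm and grips with 3 to 60 N. Pads are 15 mm wide; open, the fingers measure 128 mm over their backs; the gripper's body (75 mm by 188 mm) begins 65 mm behind the grasp point.
Start: joints at [1.055, 0.13, 1.488, -0, 1.523, -0.085], TCP at [0.251, 0.545, 0.219] pointing down, gripper open.
Joint ranges: [-2.96, 2.96], [-0.89, 2.26], [0.02, 2.5], [-1.34, 4.48], [0, 2.73], [-2.66, 2.66]. Speed limits (rad/s): [2.39, 2.39, 2.79, 3.14, 3.14, 3.14].

### API

Orientations are given as [roll, pitch, yaw] about the fixed x, y, z axes, in that order (R = Rz(yaw) Ry(pitch) Rx(roll)).
In Python, from cell import env, eyes, order gives the robot as it stands.
- The arm moves only by the tool step_arm, never from a script. Its argument "moves" is a list of rows, each a list of 3 entries, a list of its own where there are three numbers: the gripper command: -1 is shut, 1 is fully open, values between are in proportion, then the shift along the tool's x, y, z in cm, then the turn about the tool's z in degrees. In form: [[claw, [tx, ty, tz], yaw], ...]. A call has 1 to 12 rows; each row shifts and turns the pose as measured when the row begins, along the tool's axes as they then stand; what a row does not reach is not made up. A row lasts 1/12 s, in which the tool goes at most 41.7 mm and 7.16 degrees, less where a joint would pass 70% of its speed; a pose out of reach is approached as far as the arm can. A call is refused whole if a number of a shift passes 4.17 or a number of a turn 7.16, either way. A call with a gripper value outside its range is refused whole. The fingers move at their own pace and stop on an object; "force" is the grip in N (left out, the last holds). Time passes only in rows, so rows that do not move let the fingers close. It gives the time, the measured TCP pose, the force and the opening at its end, in the units of the state.
- env.sense(): the state, without advancing time (a new reading comes with each control period).
- eyes.capture(name): name is "side" or "top"; returns the picture (400x640x3 uint8, blue, green, red); there is no depth.
- eyes.camera_model(name): a dict with "vfov" (degrees; the focal length in pixels is half the picture's height over the tangent of half this angle, whatever the lens; pixels are square), "cx", "cy" (the principal point, pixels), "dist" ([k1, k2, p1, p2, k3] as OpenCV has them; the pictures are not rectified), "rvec" (rotation vector, rad) and "tvec" (3), from world to camera coordinates, as OpenCV has them. Camera axes: x right, y down, z forward; pixel columns grow to the right and rows downward; lengths in m; the calibration is good to about 2 mm. A picture is of the moment at which its call begins. camera_model takes no time and is no camera call.
- order.sign_off(): hands the job in, once; it reports no verdict.
The state is a dict: "clock": time; "q": joint angles; "qd": joint speeds; "tau": joint torques, N m; "tool_pos": TCP position; "eef_rot": TCP orientation; "wrist_force": force on the tool from outside, world axes, zero at the start; "moment": the same for the moment, N m; "width": finger opening in m.
Only numpy, scipy, OpenCV 4.12 (cv2) and the standard library are available. Lean on these libraries where they do the work, as an engineer would, in place of code of your own. Each camera call takes 0.05 s, during which the arm holds its last target.

## Working session

There is one attempt and no reset: what is moved stays moved. The work goes in short steps, Python scripts to look and compute and a tool call to move; the robot and the scene stay as the last step left them, time stands still between calls to the robot, and variables do not carry over. Pictures are saved under pics/ and viewed, and the job is handed in when it is done.

Besides the shell and the picture viewer there is one more tool, called after ">>>" as name(argument=value, ...), one argument or row to a line, values as JSON. step_arm: Moves the arm, as the interface text tells. Its arguments: {"type":"object","properties":{"moves":{"type":"array"},"force":{"type":"number"}},"required":["moves"]}

```bash
mkdir -p pics
python3 - <<'E'
from cell import env, eyes, order
import cv2
for n in("top","side"):
    cv2.imwrite(f"pics/{n}0.png",eyes.capture(n)); print(eyes.camera_model(n))
print(env.sense())
E
```

```text
{'vfov': 48.71320309750091, 'cx': 317.8952551329803, 'cy': 206.47308746063587, 'dist': array([0.01385885, 0.        , 0.        , 0.        , 0.        ]), 'rvec': array([ 2.15649955, -2.12032433,  0.2157407 ]), 'tvec': array([-0.29056271,  0.54880008,  0.87048819])}
{'vfov': 42.27838846857861, 'cx': 323.5816736300836, 'cy': 201.76321828529626, 'dist': array([-0.00708383,  0.        ,  0.        ,  0.        ,  0.        ]), 'rvec': array([ 1.95768562, -1.5197323 ,  0.58448642]), 'tvec': array([-0.41776961,  0.42057125,  0.66135528])}
{'clock': 0.1, 'q': array([ 1.05461867e+00,  1.31121857e-01,  1.48916491e+00, -2.28763725e-05,
        1.52298071e+00, -8.53778052e-02]), 'qd': array([-0.00048696, -0.00094137, -0.00339989, -0.00013654, -0.00025718,
        0.00119299]), 'tau': array([ 1.31978708e-03, -5.61337996e+01, -4.93100095e+01,  7.71098142e-02,
        2.89694272e-02, -2.20357867e-05]), 'tool_pos': array([0.25028197, 0.54474622, 0.21767371]), 'eef_rot': array([-3.14147260e+00,  1.67067123e-03,  1.13999769e+00]), 'wrist_force': array([-0.29791746,  0.6865447 , -0.37489545]), 'moment': array([0.00283508, 0.00941379, 0.01958572]), 'width': 0.09284798008199706}
```

View pics/top0.png

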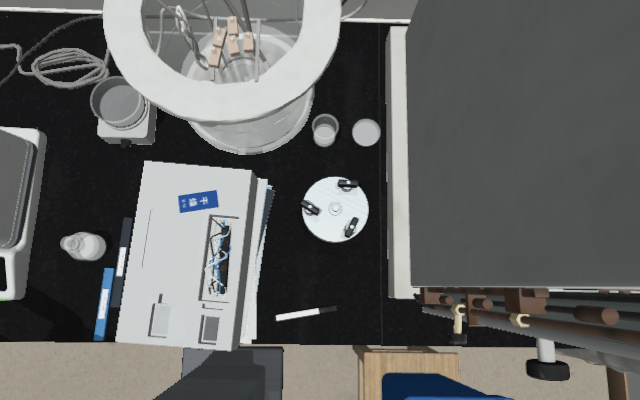

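View pics/side0.png

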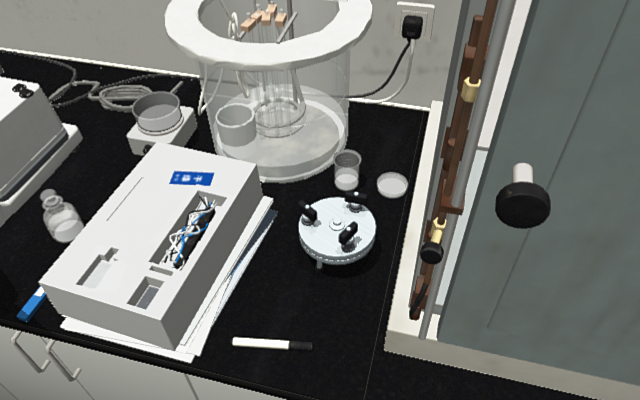

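```bash
python3 - <<'E'
import cv2,numpy as np
a=cv2.imread("pics/top0.png")[165:255,290:380];b=cv2.imread("pics/side0.png")[175:275,290:390]
a=cv2.resize(a,(400,400),interpolation=cv2.INTER_CUBIC)
b=cv2.resize(b,(400,400),interpolation=cv2.INTER_CUBIC)
cv2.imwrite("pics/z0.png",np.hstack([a,b]))
E
cat > h.py <<'E'
import numpy as np,cv2
from cell import env,eyes,order
def cam(n):
    m=eyes.camera_model(n);f=200/np.tan(np.radians(m['vfov'])/2)
    return np.array([[f,0,m['cx']],[0,f,m['cy']],[0,0,1]]),m['dist'],m['rvec'],m['tvec']
def ray(n,p):
    K,d,r,t=cam(n);R=cv2.Rodrigues(r)[0]
    u=cv2.undistortPoints(np.array([[p]],float),K,d)[0,0]
    return -R.T@t, R.T@np.array([u[0],u[1],1])
def at(n,p,z):
    o,v=ray(n,p);return o+v*(z-o[2])/v[2]
def proj(n,P):
    K,d,r,t=cam(n);return cv2.projectPoints(np.array(P,float).reshape(-1,3),r,t,K,d)[0][:,0]
E
```

```text
(no output)
```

View pics/z0.png

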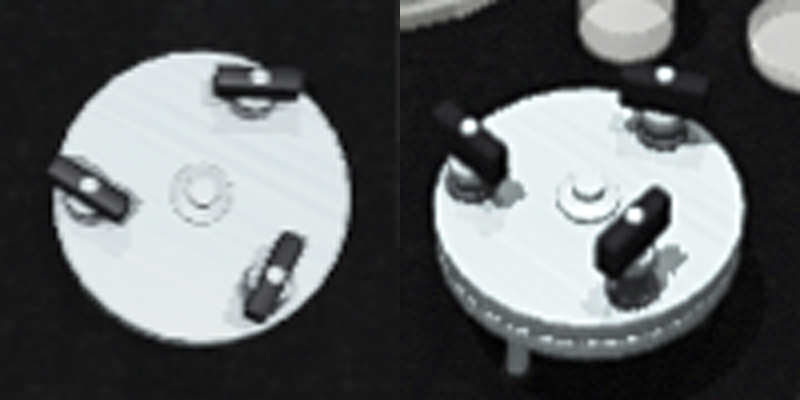

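Run:
```python
from h import *
T=dict(A=(310,206.6),B=(348.5,182.1),C=(351.7,226.7)); S=dict(A=(307.3,206.8),B=(356,193.5),C=(348.5,229))
for k in T:
    o1,v1=ray("top",T[k]);o2,v2=ray("side",S[k])
    v1/=np.linalg.norm(v1);v2/=np.linalg.norm(v2)
    s=np.linalg.lstsq(np.c_[v1,-v2],o2-o1,rcond=None)[0]
    p,q=o1+s[0]*v1,o2+s[1]*v2
    print(k,(p+q)/2,np.linalg.norm(p-q))
c=at("top",(290+202/4.444,165+193/4.444),.087);c2=at("side",(290+187/4,175+187/4),.087);print("mid",c,c2)
for k in T:
    for z in (.113,.123): p=at("top",T[k],z); print(k,z,p,np.linalg.norm(p[:2]-c[:2]))
# bar ends in top
E={'A':((50,172),(130,205)),'B':((215,83),(302,83)),'C':((258,318),(293,235))}
for k,(a,b) in E.items():
    P=[at("top",(290+x/4.444,165+y/4.444),.12) for x,y in(a,b)]
    d=P[1]-P[0];print(k,np.linalg.norm(d),np.degrees(np.arctan2(d[1],d[0])), 'radial', np.degrees(np.arctan2(*((P[0]+P[1])/2-c)[[1,0]])))
```

```text
A [ 0.54275093 -0.26356096  0.10749885] 0.0021565504424610714
B [ 0.59327303 -0.338699    0.10858808] 0.00276831548246418
C [ 0.50328442 -0.34479911  0.1171972 ] 0.0017147165505485582
mid [ 0.54410375 -0.31585283  0.087     ] [ 0.53873817 -0.31580933  0.087     ]
A 0.113 [ 0.54218949 -0.2645344   0.113     ] 0.0513541145382176
A 0.123 [ 0.54039262 -0.26449837  0.123     ] 0.051488372500158155
B 0.113 [ 0.59274607 -0.33959367  0.113     ] 0.05412672932121491
B 0.123 [ 0.59035282 -0.33867222  0.123     ] 0.051572292259486154
C 0.113 [ 0.50416879 -0.34602295  0.113     ] 0.050050344955496685
C 0.123 [ 0.50282042 -0.34502565  0.123     ] 0.05055063381509197
A 0.037698108214220864 -111.65237753994043 radial 95.34739788760214
B 0.03835383251526908 -88.83455417930283 radial -27.157647600832945
C 0.039448506202321196 -22.547974409304526 radial -144.27102688287889
```

Run:
```python
from h import *
def tri(a,b):
    o1,v1=ray("top",a);o2,v2=ray("side",b)
    s=np.linalg.lstsq(np.c_[v1,-v2],o2-o1,rcond=None)[0]
    return ((o1+s[0]*v1)+(o2+s[1]*v2))/2
print("box BR",tri((233,350),(165,358)),"box TR",tri((257,177),(258,168)),"BL",tri((117,342),(42,290)),"TL",tri((147,161),(155,143)))
for z in(.25,.35,.45): print("ring near",z,at("top",(220,121),z),at("side",(268,57),z),"right",at("top",(339,30),z),at("side",(372,15),z))
for k,s in dict(A=(307.3,206.8),B=(356,193.5),C=(348.5,229)).items(): print(k,at("side",s,.113),at("side",s,.123))
print("lid edges top", [at("top",(290+x/4.444,165+y/4.444),.075) for x,y in((53,193),(352,193),(202,52),(202,343))])
s=env.sense();R=cv2.Rodrigues(np.zeros(3))[0];print(s['tool_pos'],s['eef_rot'])
x=s['eef_rot'][2];c,n=np.cos(x),np.sin(x)
for tgt in ([.40,.10,.30],[.503,-.345,.25]):
    d=np.array(tgt)-s['tool_pos'];print(100*np.array([c*d[0]+n*d[1],n*d[0]-c*d[1],-d[2]]))
```

```text
box BR [ 0.25985273 -0.1133601   0.02341371] box TR [ 0.59450099 -0.15893095  0.12840248] BL [0.28366791 0.0868952  0.10083195] TL [0.62330017 0.05950196 0.11852067]
ring near 0.25 [ 0.6609706  -0.11007115  0.25      ] [ 0.76151606 -0.12996655  0.25      ] right [ 0.83423504 -0.30943491  0.25      ] [ 0.96293554 -0.28619837  0.25      ]
ring near 0.35 [ 0.62282559 -0.1313746   0.35      ] [ 0.60786613 -0.19191616  0.35      ] right [ 0.77171146 -0.30268758  0.35      ] [ 0.77021273 -0.31784095  0.35      ]
ring near 0.45 [ 0.58468058 -0.15267806  0.45      ] [ 0.45421619 -0.25386576  0.45      ] right [ 0.70918789 -0.29594026  0.45      ] [ 0.57748993 -0.34948353  0.45      ]
A [ 0.53748117 -0.26415116  0.113     ] [ 0.52877575 -0.26698893  0.123     ]
B [ 0.58839507 -0.33820972  0.113     ] [ 0.57890936 -0.33991249  0.123     ]
C [ 0.50633702 -0.34334361  0.113     ] [ 0.49810891 -0.3449677   0.123     ]
lid edges top [array([ 0.54492344, -0.24832078,  0.075     ]), array([ 0.54753478, -0.38557939,  0.075     ]), array([ 0.612728  , -0.31608583,  0.075     ]), array([ 0.47733511, -0.31712622,  0.075     ])]
[0.25028197 0.54474622 0.21767371] [-3.14147260e+00  1.67067123e-03  1.13999769e+00]
[-34.15891431  32.17631881  -8.23262918]
[-70.29181697  60.11828268  -3.23262918]
```

>>> step_arm(
  moves=[
    [-0.2,[-2.9,2.5,-0.6],0],
    [-0.2,[-2.9,2.5,-0.6],0],
    [-0.2,[-2.9,2.5,-0.6],0],
    [-0.2,[-2.9,2.5,-0.6],0],
    [-0.2,[-2.9,2.5,-0.4],0],
    [-0.2,[-2.9,2.5,-0.2],0],
    [-0.2,[-2.9,2.5,0],0],
    [-0.2,[-2.9,2.5,0],0],
    [-0.2,[-2.9,2.5,0],0],
    [-0.2,[-2.9,2.5,0],0],
    [-0.2,[-2.9,2.5,0],0],
    [-0.2,[-2.9,2.5,0],0],
  ],
  force=40,
)

```text
clock: 1.1
tool_pos: [0.3763, 0.0888, 0.2418]
eef_rot: [-3.138, 0.014, 1.153]
wrist_force: [1.3, 0.7, 0.2]
width: 0.0377
```

>>> step_arm(
  moves=[
    [-0.2,[-3.1,2.6,0],0],
    [-0.2,[-3.1,2.6,0],0],
    [-0.2,[-3.1,2.6,0],0],
    [-0.2,[-3.1,2.6,0],0],
    [-0.2,[-3.1,2.6,0],0],
    [-0.2,[-3.1,2.6,0],0],
    [-0.2,[-3.1,2.6,0],0],
    [-0.2,[-3.1,2.6,0],0],
    [-0.2,[-3.1,2.6,0],0],
    [-0.2,[-3.1,2.6,0],0],
    [-0.2,[-1.5,1.3,0],0],
    [-0.2,[0,0,0],0],
  ],
)

```text
clock: 2.1
tool_pos: [0.4897, -0.3406, 0.2399]
eef_rot: [-3.135, 0.013, 1.145]
wrist_force: [0.8, 0.6, -0.4]
width: 0.0374
```

```bash
cat > look.py <<'E'
import sys
from h import *
k=sys.argv[1]
s=env.sense();print({a:np.round(s[a],4) for a in('clock','q','tool_pos','eef_rot','wrist_force','width')})
I=[]
for n in("top","side"):
    im=eyes.capture(n); u=proj(n,s['tool_pos'])[0]; print(n,"tcp px",u)
    c=np.array([335,209]) if n=="top" else np.array([337,215])
    x,y=c-50; z=cv2.resize(im[y:y+100,x:x+100],(400,400),interpolation=cv2.INTER_CUBIC)
    if len(sys.argv)>2: cv2.drawMarker(z,tuple(int(v) for v in (u-(x,y))*4),(0,0,255),0,10)
    I.append(z); print(n,"origin",x,y); cv2.imwrite(f"pics/{n}_{k}.png",im)
cv2.imwrite(f"pics/z_{k}.png",np.hstack(I))
E
python3 look.py 1 m
```

```text
{'clock': np.float64(2.1), 'q': array([-0.6844,  0.1168,  1.4643, -0.0146,  1.5632, -1.8297]), 'tool_pos': array([ 0.4897, -0.3406,  0.2399]), 'eef_rot': array([-3.1352,  0.0134,  1.1455]), 'wrist_force': array([ 0.8495,  0.5713, -0.37  ]), 'width': np.float64(0.0374)}
top tcp px [356.0683514  225.19762399]
top origin 285 159
side tcp px [346.11895065 180.6616654 ]
side origin 287 165
```

View pics/z_1.png

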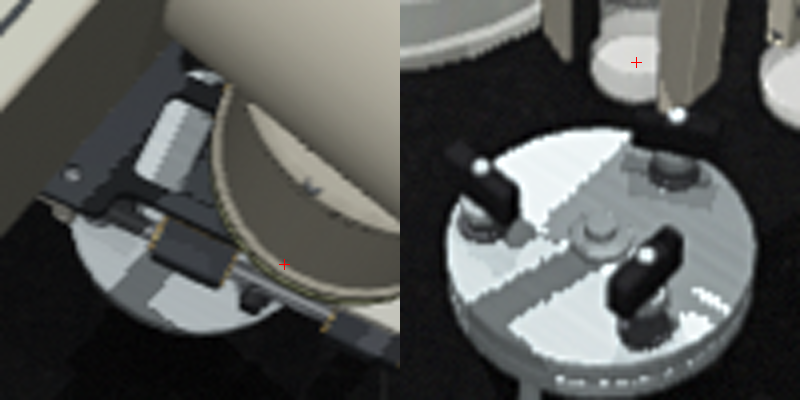

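View pics/side_1.png

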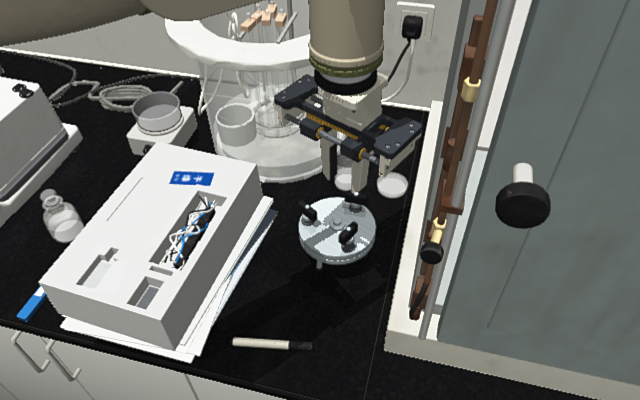

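>>> step_arm(
  moves=[
    [-0.2,[0.1,0.6,2],-1],
    [-0.2,[0,0.6,2.5],-1],
    [-0.2,[0,0,2.5],0],
    [-0.2,[0,0,2],0],
    [-0.2,[0,0,1],0],
    [-0.2,[0,0,0],0],
  ],
)

```text
clock: 2.7
tool_pos: [0.5011, -0.335, 0.1391]
eef_rot: [-3.137, 0.011, 1.189]
wrist_force: [-1.0, 1.0, 0.3]
width: 0.0373
```

```bash
python3 look.py 2 m
```

```text
{'clock': np.float64(2.7), 'q': array([-0.667 ,  0.1893,  1.5697, -0.0118,  1.3841, -1.8539]), 'tool_pos': array([ 0.5011, -0.335 ,  0.1391]), 'eef_rot': array([-3.1368,  0.0107,  1.1892]), 'wrist_force': array([-0.9506,  0.9591,  0.2535]), 'width': np.float64(0.0373)}
top tcp px [347.21933741 226.36910603]
top origin 285 159
side tcp px [343.06617013 219.96876963]
side origin 287 165
```

View pics/z_2.png

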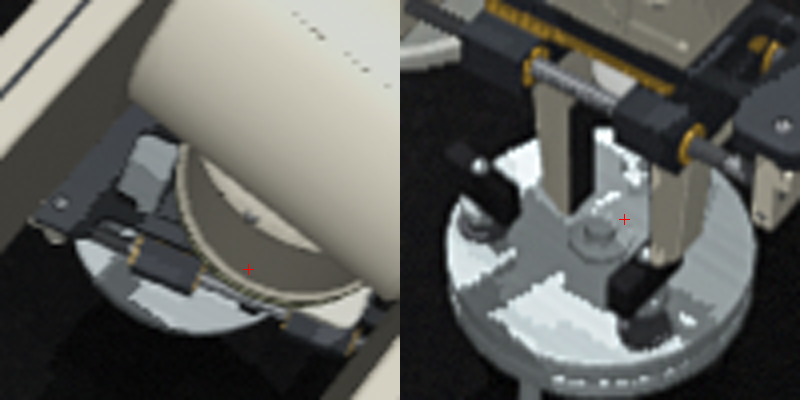

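>>> step_arm(
  moves=[
    [-0.2,[-1.0,0.2,0],0],
    [-0.2,[0,0,0],0],
  ],
)

```text
clock: 2.97
tool_pos: [0.5016, -0.3469, 0.1454]
eef_rot: [3.139, 0.013, 1.191]
wrist_force: [0.6, -0.2, -0.2]
width: 0.0372
```

```bash
python3 look.py 3 m
```

```text
{'clock': np.float64(2.9667), 'q': array([-0.6818,  0.1954,  1.5511, -0.012 ,  1.3889, -1.8703]), 'tool_pos': array([ 0.5016, -0.3469,  0.1454]), 'eef_rot': array([3.1391, 0.0132, 1.1907]), 'wrist_force': array([ 0.5559, -0.155 , -0.2059]), 'width': np.float64(0.0372)}
top tcp px [353.91792508 225.75913769]
top origin 285 159
side tcp px [350.52612876 218.51438325]
side origin 287 165
```

View pics/z_3.png

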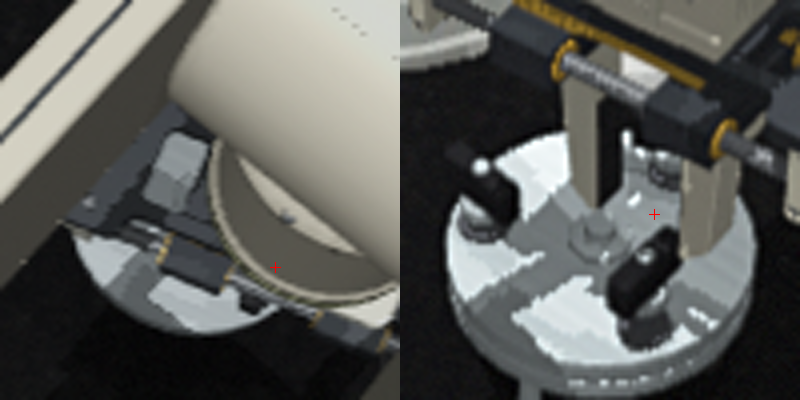

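>>> step_arm(
  moves=[
    [-0.2,[0.1,-0.2,1.0],0],
    [-0.2,[0,0,1.0],0],
    [-0.2,[0,0,0.5],0],
    [-0.2,[0,0,0],0],
  ],
)

```text
clock: 3.4
tool_pos: [0.5014, -0.346, 0.1204]
eef_rot: [3.135, 0.013, 1.189]
wrist_force: [-0.3, 0.9, 0.1]
width: 0.0374
```

```bash
python3 look.py 4 m
```

```text
{'clock': np.float64(3.4), 'q': array([-0.6814,  0.2099,  1.5817, -0.0111,  1.3395, -1.8681]), 'tool_pos': array([ 0.5014, -0.346 ,  0.1204]), 'eef_rot': array([3.1348, 0.0135, 1.1891]), 'wrist_force': array([-0.3113,  0.8918,  0.0977]), 'width': np.float64(0.0374)}
top tcp px [352.06250194 227.63546461]
top origin 285 159
side tcp px [349.51951375 228.66019444]
side origin 287 165
```

View pics/z_4.png

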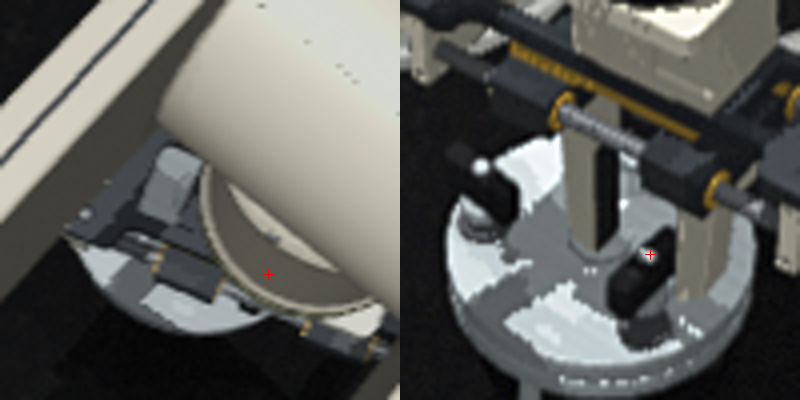

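>>> step_arm(
  moves=[
    [-0.2,[0,0,0.8],0],
    [-0.2,[0,0,0.7],0],
    [-0.2,[0,0,0.1],0],
    [-0.2,[0,0,0],0],
  ],
)

```text
clock: 3.83
tool_pos: [0.5019, -0.3465, 0.1039]
eef_rot: [3.134, 0.014, 1.189]
wrist_force: [0.7, -0.5, -1.5]
width: 0.0371
```

Now close with the bar between the pads.

>>> step_arm(
  moves=[
    [-1,[0,0,0],0],
    [-1,[0,0,0],0],
    [-1,[0,0,0],0],
    [-1,[0,0,0],0],
    [-1,[0,0,0],0],
    [-1,[0,0,0],0],
  ],
  force=30,
)

```text
clock: 4.33
tool_pos: [0.5023, -0.3453, 0.1039]
eef_rot: [3.134, 0.012, 1.19]
wrist_force: [-0.5, -0.8, -0.8]
width: 0.0117
```

```bash
python3 look.py 5 m
```

```text
{'clock': np.float64(4.3333), 'q': array([-0.6807,  0.2261,  1.5945, -0.0094,  1.3106, -1.868 ]), 'tool_pos': array([ 0.5023, -0.3453,  0.1039]), 'eef_rot': array([3.1343, 0.0117, 1.1897]), 'wrist_force': array([-0.4715, -0.8281, -0.8045]), 'width': np.float64(0.0117)}
top tcp px [350.84942916 228.2400997 ]
top origin 285 159
side tcp px [348.97408178 234.58264123]
side origin 287 165
```

View pics/z_5.png

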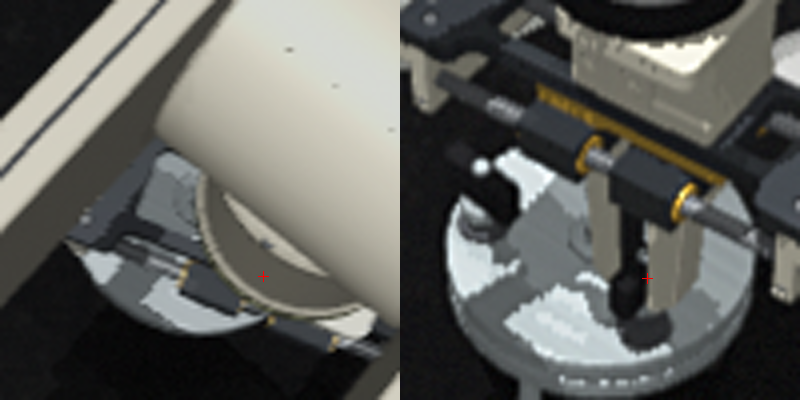

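>>> step_arm(
  moves=[
    [-1,[0,0,0.4],0],
    [-1,[0,0,0.4],0],
    [-1,[0,0,0.4],0],
    [-1,[0,0,0.1],0],
    [-1,[0,0,0],0],
  ],
)

```text
clock: 4.85
tool_pos: [0.5025, -0.3455, 0.0914]
eef_rot: [3.134, 0.012, 1.19]
wrist_force: [-3.2, 2.2, 6.2]
width: 0.0118
```

```bash
python3 look.py 6 m
```

```text
{'clock': np.float64(4.85), 'q': array([-0.6809,  0.2387,  1.604 , -0.0092,  1.2881, -1.8679]), 'tool_pos': array([ 0.5025, -0.3455,  0.0914]), 'eef_rot': array([3.1339, 0.0117, 1.1895]), 'wrist_force': array([-3.173 ,  2.233 ,  6.1869]), 'width': np.float64(0.0118)}
top tcp px [350.33742993 228.99143974]
top origin 285 159
side tcp px [348.93227893 239.31710681]
side origin 287 165
```

View pics/z_6.png

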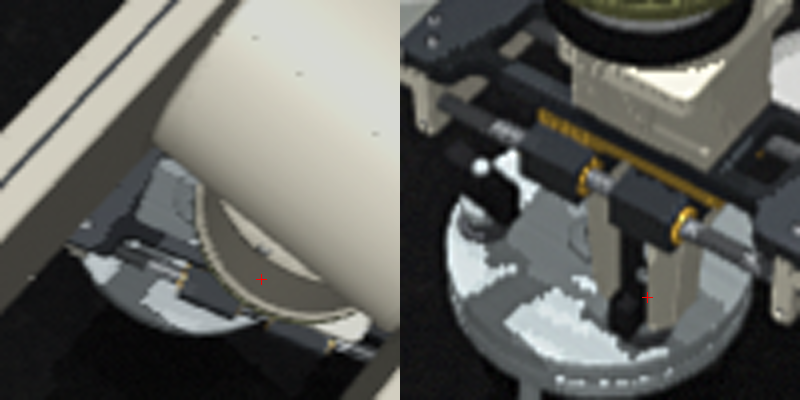

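>>> step_arm(
  moves=[
    [-1,[0,0,0.05],4],
    [-1,[0,0,0],5],
    [-1,[0,0,0],5],
    [-1,[0,0,0],5],
  ],
)

```text
clock: 5.28
tool_pos: [0.5024, -0.3455, 0.092]
eef_rot: [3.13, 0.009, 0.848]
wrist_force: [-2.1, 2.6, 5.7]
width: 0.0116
```

>>> step_arm(
  moves=[
    [-1,[0,0,0.1],5],
    [-1,[0,0,0.03],5],
    [-1,[0,0,0.03],5],
    [-1,[0,0,0.03],5],
  ],
)

```text
clock: 5.62
tool_pos: [0.5024, -0.3455, 0.0912]
eef_rot: [3.128, 0.004, 0.482]
wrist_force: [-2.5, 2.9, 6.3]
width: 0.0119
```

>>> step_arm(
  moves=[
    [-1,[0,0,0.03],5],
    [-1,[0,0,0.03],5],
    [-1,[0,0,0.03],5],
    [-1,[0,0,0.03],5],
    [-1,[0,0,0.03],5],
    [-1,[0,0,0.03],5],
  ],
)

```text
clock: 6.12
tool_pos: [0.5023, -0.3454, 0.0911]
eef_rot: [3.128, -0.003, -0.068]
wrist_force: [-3.2, 4.0, 5.3]
width: 0.012
```

```bash
python3 -c "
from h import *
s=env.sense();print(s['moment'],s['wrist_force'],s['tool_pos'],s['eef_rot'],s['q'])"; python3 look.py 7 m
```

```text
[0.68827909 0.63214297 0.01729469] [-3.21701467  4.02934246  5.31390933] [ 0.50230244 -0.34543344  0.09110792] [ 3.12776246e+00 -2.99082790e-03 -6.82620905e-02] [-0.68054672  0.23904811  1.60406997 -0.00999556  1.28809154 -0.60952545]
{'clock': np.float64(6.1167), 'q': array([-0.6805,  0.239 ,  1.6041, -0.01  ,  1.2881, -0.6095]), 'tool_pos': array([ 0.5023, -0.3454,  0.0911]), 'eef_rot': array([ 3.1278e+00, -3.0000e-03, -6.8300e-02]), 'wrist_force': array([-3.217 ,  4.0293,  5.3139]), 'width': np.float64(0.012)}
top tcp px [350.30370568 229.08245483]
top origin 285 159
side tcp px [348.88424861 239.47742992]
side origin 287 165
```

View pics/z_7.png

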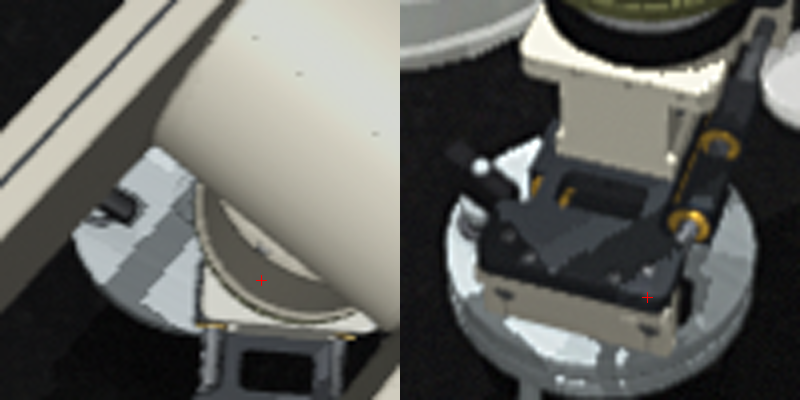

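>>> step_arm(
  moves=[
    [-1,[0,0,0.03],3],
    [-1,[0,0,0.03],3],
    [-1,[0,0,0],0],
  ],
)

```text
clock: 6.47
tool_pos: [0.5023, -0.3454, 0.0913]
eef_rot: [3.128, -0.004, -0.178]
wrist_force: [-2.0, 3.2, 6.0]
width: 0.0117
```

```bash
python3 -c "
from h import *
s=env.sense();print(s['moment'],s['wrist_force'],s['tool_pos'],s['eef_rot'])"
```

```text
[ 0.63555256  0.6592716  -0.02805325] [-2.01277748  3.21985743  5.9750869 ] [ 0.50227549 -0.34542067  0.09133291] [ 3.12813073 -0.00433534 -0.17755561]
```

>>> step_arm(
  moves=[
    [-1,[0,0,-0.15],0],
    [-0.4,[0,0,0],0],
    [-0.4,[0,0,0],0],
    [-0.4,[0,0,0],0],
    [-0.4,[0,0,0],0],
    [-0.4,[0,0,-1.0],0],
    [-0.4,[0,0,-2.0],0],
    [-0.4,[0,0,-3.0],0],
    [-0.4,[0,0,-3.0],0],
    [-0.4,[0,0,-3.0],0],
    [-0.4,[0,0,0],0],
  ],
)

```text
clock: 7.38
tool_pos: [0.4998, -0.3433, 0.2155]
eef_rot: [3.129, 0.001, -0.178]
wrist_force: [1.2, -0.2, 0.8]
width: 0.0277
```

```bash
python3 look.py 8
```

```text
{'clock': np.float64(7.3833), 'q': array([-0.6793,  0.145 ,  1.4781, -0.0114,  1.5139, -0.5004]), 'tool_pos': array([ 0.4998, -0.3433,  0.2155]), 'eef_rot': array([ 3.1294e+00,  1.4000e-03, -1.7820e-01]), 'wrist_force': array([ 1.2014, -0.2281,  0.7879]), 'width': np.float64(0.0277)}
top tcp px [356.07255893 221.28981683]
top origin 285 159
side tcp px [349.08060073 188.01069335]
side origin 287 165
```

View pics/z_8.png

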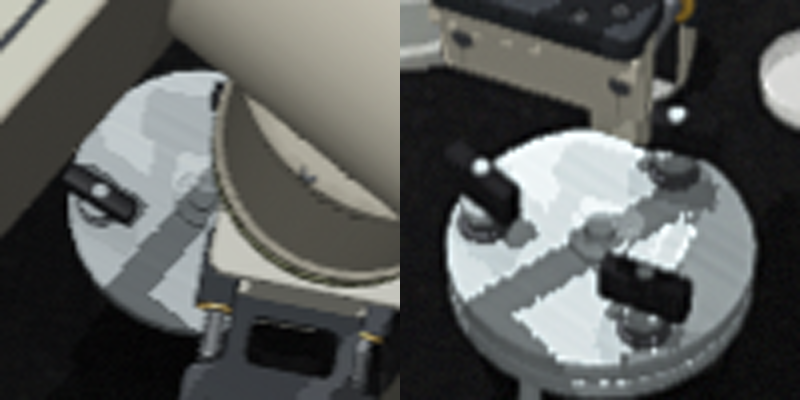

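```bash
python3 -c "
from h import *
print(proj('side',[[.4995,-.345,.123],[.4995,-.345,.1125]]))
a=cv2.imread('pics/side_3.png');b=cv2.imread('pics/side_8.png')
cv2.imwrite('pics/cmp.png',np.hstack([cv2.resize(i[205:260,320:375],(400,400),interpolation=cv2.INTER_CUBIC) for i in(a,b)]))"
```

```text
[[348.70928664 228.36380622]
 [348.55822075 232.50214177]]
```

View pics/cmp.png

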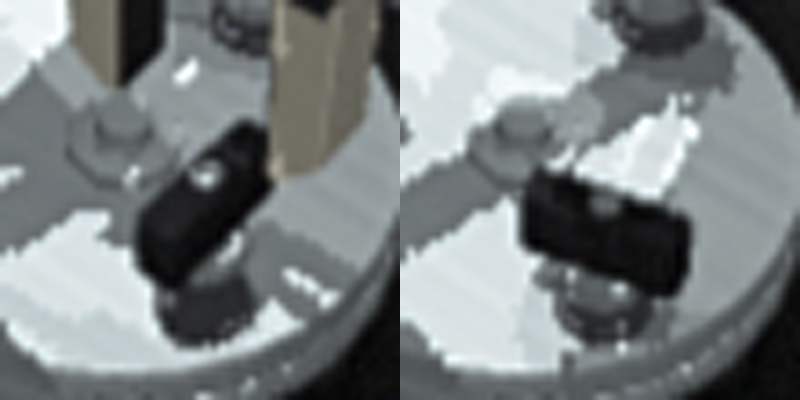

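```bash
python3 -c "
from h import *
print(order.sign_off())"
```

```text
the job is handed in; nothing more can be done
None
```

I pressed the standing screw down, turned it clockwise to about its stop and let go. It stayed down, and I handed the job in at about 7.4 s of the 37 s allowed.

- **Pressing:** I gripped the bar (measured opening 11.7 mm, bar 12 mm) and pressed it about 12.5 mm before turning. The upward force was 6–7 N, as the spring should give.
- **Turning:** With it held down, I turned it about 1.37 rad in the grip. I did not feel a clear rise in torque at the stop. With a starting angle of -0.1 to 0.1 rad, the screw is well past the 1.05 rad needed.
- **After release:** In the side picture the dot on the bar sits 4.3–4.5 pixels lower than at the start. A 10.5 mm drop should give 4.1, so the screw is caught. The bar is also visibly turned.
- **Other two screws:** The left one looks unchanged. The far one was mostly hidden by the gripper in the last pictures, so I could not check its angle. The planned path kept clear of it and no unusual force showed.
- **Robot:** It ended about 10 cm above the screw, touching nothing, with the wrist force near zero.
- **Cameras:** The two cameras disagreed by about 5 mm in x and put all the bars about 5 mm too low. I aimed between them, after finding that the gripper showed up in the side camera where its calibration put it.

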